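Pack the hoof-care kit into the hatch-box

ROBOT

A 6-joint arm with a two-finger parallel gripper is mounted at the origin on the work surface. World frame = base frame: x ahead of the robot, y to its left, z up, the work surface at z = 0. Lengths are in m, angles in rad, forces in N, time in s.
With the tool pointing down it reaches from about 0.425 to 0.95 m from the base axis. Payload 14.7 kg.
Tool frame: the origin (TCP) lies at the very end of the fingers, on their centre line; the grasp point (between the pads) lies 19 mm behind it; z points along the fingers, y is the direction in which the jaws open and shut (so a half turn about z gives the same grasp; the last joint's range is limited). The gripper opens to 85 mm and grips with 20 to 120 N. Pads are 22 mm wide; open, the fingers measure 114 mm over their backs; the gripper's body (76 mm by 85 mm) begins 54 mm behind the grasp point. The pads swing forward as they close: fully open they stand 13 mm farther back than shut.
Start: joints at [1.165, 0.48, 1.596, -0, 1.065, -0.047], TCP at [0.228, 0.609, 0.231] pointing down, gripper open.
Joint ranges: [-2.75, 2.75], [-0.82, 2.05], [0.23, 2.67], [-1.56, 4.7], [0.09, 2.69], [-2.92, 2.92]. Speed limits (rad/s): [1.89, 1.89, 2.39, 3.01, 3.01, 3.01].

INTERFACE

Orientations are given as a unit quaternion [x, y, z, w].
In Python, from station import env gives the robot as it stands. The module is installed in compiled form; this text tells all that it offers.
- The arm moves only by the tool carry_out, never from a script. Its argument "steps" is one flat list of numbers, 7 for each row, row after row: the turn, a rotation vector about the tool's x, y, z in degrees, then the shift along the tool's x, y, z in mm, then the finger opening in mm, from 0 to 85.4. A call has 1 to 12 rows; each row is the pose to reach, as a shift and turn from the pose commanded when the call began, along the tool's axes at that moment; what a row does not reach only later rows make up. A row lasts 1/12 s, in which the tool goes at most 41.7 mm and 7.16 degrees, less where a joint would pass 70% of its speed; a pose out of reach is approached as far as the arm can. A call with a gripper value outside its range is refused whole. The fingers move at their own pace and stop on an object; "force" is the grip in N (left out, the last holds). Time passes only in rows, so rows that repeat a pose let the fingers close. It gives the time, the measured TCP pose, the force and the opening at its end, in the units of the state.
- env.get_obs(): the state, without advancing time (a new reading comes with each control period).
- env.grab_frame(name): name is "scene" or "side" or "wrist"; returns the picture (400x640x3 uint8, red, green, blue); there is no depth.
- env.get_calibration(name): a dict with "K" (3x3 intrinsics, pixels), "rvec" (rotation vector, rad) and "tvec" (3), from world to camera coordinates, as OpenCV has them. Camera axes: x right, y down, z forward; pixel columns grow to the right and rows downward; lengths in m; the calibration is good to about 2 mm. A picture is of the moment at which its call begins: read the wrist's pose just before it. get_calibration takes no time and is no camera call; for the wrist camera it gives the pose at the moment of the call.
- env.sign_off(): hands the job in, once; it reports no verdict.
The state is a dict: "time_s": time; "joint_pos": joint angles; "qvel": joint speeds; "joint_torque": joint torques, N m; "position": TCP position; "orientation": TCP orientation; "wrist_force": force on the tool from outside, world axes, zero at the start; "ft_torque": the same for the moment, N m; "gripper_width": finger opening in m.
Only numpy, scipy, OpenCV 4.12 (cv2) and the standard library are available. Lean on these libraries where they do the work, as an engineer would, in place of code of your own. Each camera call takes 0.05 s, during which the arm holds its last target. There are 200 camera calls.

TASK

Pack the hoof-care kit into the open red hatch-box, each piece in its own grey insert: the curved hoof pick lying flat in the long trough, the brush lengthwise and bristles down between the two end stops, the low balm tin flat in the round well, and the amber bottle upright in the square socket. Leave the straight spike and the tall tin where they are: they are not part of the kit. Let go of everything when it is in place.

Things in the scene. Friction and masses are not known exactly. Their poses are not given: they have to be found in the camera images.
- pick_mid (a point): Hoof pick lying flat: dark wood handle 15 mm wide, 14 high, 74 long, then a 9 mm steel shaft bent at its end into a sideways hook; 117 mm long, 90 g. Point: on the handle's axis, 7 mm up, half-way along the tool. +x to the hook, z up: handle x -58 to +16 mm, steel to +59, hook out to y +28. Grip across the handle (along y) at the point. Either end first in the trough.
- brush_mid (a point): Hoof brush standing on its bristles: light wooden block 92 x 40 mm (x by y), top 20 mm thick, on a stiff dark bristle pad 82 x 32 mm; 40 mm high in all, 0.10 kg. The point is its centre, 20 mm above the underside; x along its length, z up. Grip across y, on the wooden block (upper half).
- tin_mid (a point): Low round balm tin, plain metal, 56 mm in diameter, 30 mm high, shut, 0.11 kg, standing flat. The point is its centre, 15 mm above the underside; z up.
- bottle_mid (a point): Small amber glass bottle, closed and full, standing upright: body 36 mm in diameter to 52 mm high, shoulder, then a black cap 28 mm in diameter from 62 to 82 mm high; 0.11 kg. The point is on its axis, 41 mm above the underside; z up.
- spike_mid (a point): Look-alike, to be left alone: weeding spike with the same handle as the hoof pick but a straight steel shaft with no hook, 117 mm long, 14 mm high. The point is at mid-height half-way along; x along it.
- talltin_mid (a point): Look-alike, to be left alone: tall seed tin, 56 mm in diameter like the balm tin but 66 mm high. The point is its centre, 33 mm above the underside.
- trough_floor (a point): Long trough insert, 150 x 84 mm: pocket 142 x 76 mm inside (x by y), walls 4 thick, 16 high. Point: centre of its floor, 8 mm above the bench; x along it, z up. The four grey inserts are fixed in a row along y, centres 86 mm apart, in any order, on the red box's floor (4 mm up); box rim 18 mm above the inserts' floors, its lid folded back flat beyond it (+x).
- rest_floor (a point): Brush rest insert, I-shaped from above: a flat plate 56 mm wide (y) between two end stops, each 84 mm wide (y), 15 thick, 16 high above the plate and 120 mm apart; no side walls. Point: centre of the plate's upper face, 8 mm above the bench; x from stop to stop, z up.
- well_floor (a point): Round well insert, for the low tin: a disc with a rim 78 mm in inner, 84 mm in outer diameter, standing 10 mm above its floor. Point: centre of its floor, 8 mm above the bench; axes like the other inserts (there is more room for fingers along x than towards the neighbours along y).
- socket_floor (a point): Square socket insert, for the bottle: a square pocket 66 x 66 mm inside, walls 4 mm thick and 30 mm high above its floor. The point is the centre of the pocket's floor, 8 mm above the bench; axes like the other inserts.
Mind the look-alikes: they are no part of the job. What is shaped like the part that bears brush_mid but green, pink or purple is not meant.

How it is judged:
By the outcome, as a careful person would: the job done as asked, in the order asked, and still so for the second after the job is handed in, with the robot touching nothing.
It also fails if it takes over 104 s, if anything falls off the work surface, if the arm or the gripper's body presses on something with over 40 N, if the wrist force passes 120 N, or if a joint passes its speed limit or range.

## Working session

There is one attempt and no reset: what is moved stays moved. The work goes in short steps, Python scripts to look and compute and a tool call to move; the robot and the scene stay as the last step left them, time stands still between calls to the robot, and variables do not carry over. Pictures are saved under pics/ and viewed, about 12 in all and at most 16, crops included, and the job is handed in when it is done.

Besides the shell and the picture viewer there is one more tool, called after "Emit:" in YAML: its name, and indented under it one key for each argument. carry_out: Moves the arm, as the interface text tells. Its arguments: {"type":"object","properties":{"steps":{"type":"array","items":{"type":"number"}},"force":{"type":"number"}},"required":["steps"]}

```bash
mkdir -p pics
cat > h.py <<'E'
import numpy as np,cv2
from scipy.spatial.transform import Rotation as R
from station import env
def grab(n,f):
    c=env.get_calibration(n);im=env.grab_frame(n);cv2.imwrite(f'pics/{f}.png',im[:,:,::-1]);np.savez(f'pics/{f}.npz',**{k:np.array(c[k]) for k in('K','rvec','tvec')});return im,c
def load(f):
    return cv2.imread(f'pics/{f}.png')[:,:,::-1],np.load(f'pics/{f}.npz')
def ray(c,uv):
    Rm=cv2.Rodrigues(np.array(c['rvec']))[0];t=np.array(c['tvec']).ravel()
    d=Rm.T@np.linalg.inv(c['K'])@np.array([uv[0],uv[1],1.]);o=-Rm.T@t;return o,d
def onz(c,uv,z):
    o,d=ray(c,uv);return o+d*(z-o[2])/d[2]
def proj(c,P):
    return cv2.projectPoints(np.array(P,float).reshape(-1,3),np.array(c['rvec'],float),np.array(c['tvec'],float),np.array(c['K']),None)[0].reshape(-1,2)
E
python3 - <<'E'
from h import *
for n in('scene','side','wrist'):
    im,c=grab(n,n+'0');o,d=ray(c,(320,200));print(n,o.round(3),(d/np.linalg.norm(d)).round(3),c['K'][0][0])
s=env.get_obs();print(s['position'],R.from_quat(s['orientation']).as_matrix().round(3),s['time_s'])
E
```

```text
scene [ 1.082 -0.358  0.727] [-0.664  0.296 -0.686] 436.36900972981357
side [-0.133 -0.797  0.732] [ 0.487  0.658 -0.575] 406.93816986896303
wrist [0.164 0.633 0.374] [ 0.268 -0.097 -0.959] 317.3353849956486
[0.22810255 0.60835243 0.23083857] [[-0.936  0.351 -0.   ]
 [ 0.351  0.936 -0.001]
 [ 0.    -0.001 -1.   ]] 0.15
```

View pics/scene0.png

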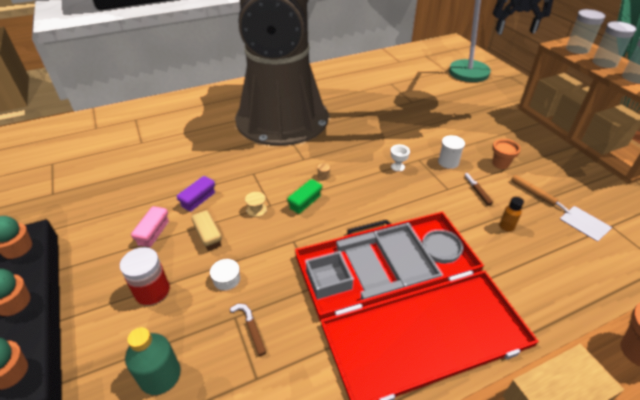

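View pics/side0.png

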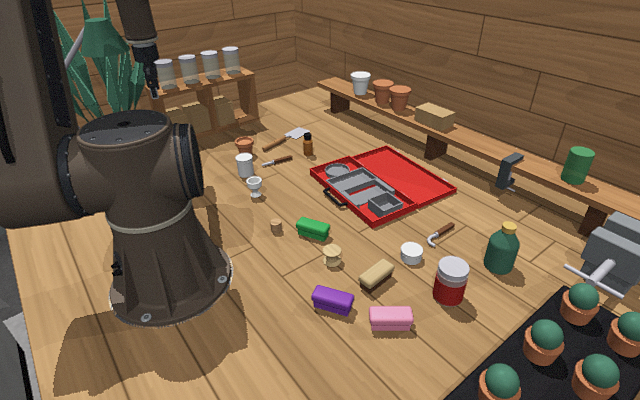

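Candidates (scene pixels):
- **Pick:** hooked tool (250,328), against the straight spike (478,188).
- **Brush:** tan block (207,229), against purple (196,193), pink (151,225) and green (305,195).
- **Low tin:** white low cylinder (225,274), against the tall tin (452,152), cup (400,158) and red jar (146,275).
- **Bottle:** amber (511,214), against the green bottle (152,360).
- **Inserts:** socket (328,273), rest (367,265), trough (408,255), well (443,246).

Next I'll check these in one close crop.

Run:
```python
from h import *
im,_=load('side0');a=cv2.resize(im[205:305,340:470],(520,400),interpolation=cv2.INTER_CUBIC)
b=cv2.resize(im[125:235,230:430],(800,440),interpolation=cv2.INTER_CUBIC)
s,_=load('scene0')
cv2.imwrite('pics/crop1.png',b[:,:,::-1]) 
o=np.zeros((600,800,3),np.uint8);o[:330,:600]=cv2.resize(im[125:235,230:430],(600,330),interpolation=cv2.INTER_CUBIC);o[330:,:360]=cv2.resize(im[215:305,350:470],(360,270),interpolation=cv2.INTER_CUBIC);o[330:,370:800]=cv2.resize(s[205:340,285:500],(430,270),interpolation=cv2.INTER_CUBIC)
cv2.imwrite('pics/crop1.png',o[:,:,::-1])
```

```text
(no output)
```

View pics/crop1.png

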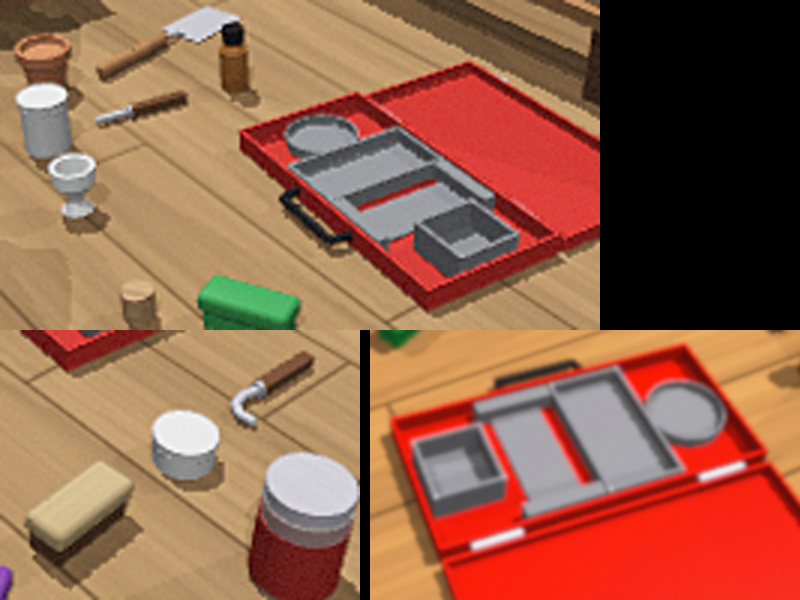

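View pics/wrist0.png

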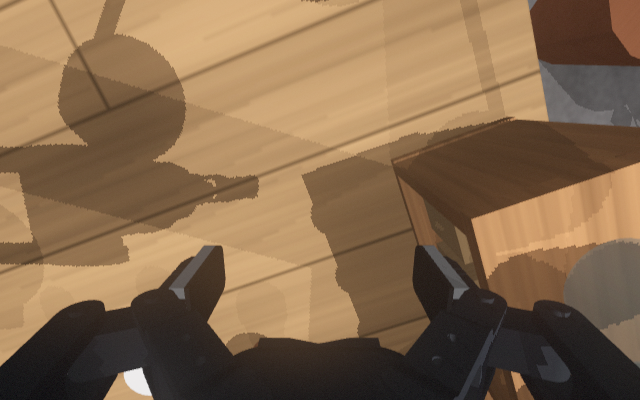

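Run:
```python
from h import *
_,cs=load('scene0');_,cd=load('side0')
P={'tin':((225,269),(412,248.5),.03),'brush':((206,225),(376.7,273.3),.04),'bottle':((517,201),(307.3,134.3),.082),'well':((442.5,245.5),(337.3,170.3),.018),'socket':((329,267.5),(385.3,203.3),.038),
'pickA':((248,316),(436.7,233.3),.012),'pickB':((263,351),(454,224),.012)}
for k,(a,b,z) in P.items():
    o1,d1=ray(cs,a);o2,d2=ray(cd,b);s=np.linalg.lstsq(np.c_[d1,-d2],o2-o1,rcond=None)[0]
    p,q=o1+s[0]*d1,o2+s[1]*d2
    print(k,onz(cs,a,z).round(3),onz(cd,b,z).round(3),'tri',((p+q)/2).round(3),'gap',np.linalg.norm(p-q).round(4))
```

```text
tin [ 0.511 -0.311  0.03 ] [ 0.513 -0.313  0.03 ] tri [ 0.512 -0.313  0.031] gap 0.0022
brush [ 0.386 -0.318  0.04 ] [ 0.375 -0.327  0.04 ] tri [ 0.38  -0.319  0.032] gap 0.0044
bottle [0.637 0.305 0.082] [0.633 0.304 0.082] tri [0.636 0.308 0.08 ] gap 0.0003
well [0.634 0.128 0.018] [0.624 0.122 0.018] tri [0.631 0.131 0.012] gap 0.0016
socket [ 0.6   -0.124  0.038] [ 0.592 -0.137  0.038] tri [ 0.599 -0.127  0.033] gap 0.0085
pickA [ 0.621 -0.301  0.012] [ 0.628 -0.302  0.012] tri [ 0.624 -0.302  0.016] gap 0.0032
pickB [ 0.699 -0.298  0.012] [ 0.698 -0.306  0.012] tri [ 0.7   -0.301  0.011] gap 0.007
```

```bash
cat >> h.py <<'E'
def mv(x,y,z,a):
    s=env.get_obs();r0=R.from_quat(s['orientation']);a=np.radians(a);c,n=np.cos(a),np.sin(a)
    r1=R.from_matrix(np.array([[-c,-n,0],[-n,c,0],[0,0,-1.]]))
    t=(r0.inv()*r1).as_rotvec(degrees=True);d=r0.inv().apply(np.array([x,y,z])-s['position'])*1000
    print('turn',t.round(1),'shift',d.round(1),'rows>=',max(np.linalg.norm(d)/41.7,np.linalg.norm(t)/7.16).round(1))
def st():
    s=env.get_obs();M=R.from_quat(s['orientation']).as_matrix();print('t',round(s['time_s'],2),'p',np.round(s['position'],4),'a',np.degrees(np.arctan2(-M[0,1],M[1,1])).round(2),'zdown',M[:,2].round(3),'F',np.round(s['wrist_force'],1),'w',round(s['gripper_width'],4),'q',np.round(s['joint_pos'],2))
E
python3 -c "
from h import *
mv(.5,-.08,.33,0)"
```

```text
turn [ -0.   -0.  -20.6] shift [-496.3 -549.1  -98.7] rows>= 17.9
```

Emit:
carry_out:
  steps: [0,0,-20.6,-300,-200,-99,85,0,0,-20.6,-300,-200,-99,85,0,0,-20.6,-300,-200,-99,85,0,0,-20.6,-300,-200,-99,85,0,0,-20.6,-300,-200,-99,85,0,0,-20.6,-300,-200,-99,85,0,0,-20.6,-300,-200,-99,85,0,0,-20.6,-300,-200,-99,85,0,0,-20.6,-496,-549,-99,85,0,0,-20.6,-496,-549,-99,85,0,0,-20.6,-496,-549,-99,85,0,0,-20.6,-496,-549,-99,85]

```text
time_s: 1.15
position: [0.4465, 0.1852, 0.3231]
orientation: [-0.0, 1.0, -0.0, -0.0]
wrist_force: [1.3, 0.4, -0.6]
gripper_width: 0.0848
```

```bash
python3 -c "
from h import *
st();mv(.5,-.08,.33,0)"
```

```text
t 1.15 p [0.4465 0.1852 0.3231] a 0.05 zdown [-0. -0. -1.] F [ 1.3  0.4 -0.6] w 0.0848 q [ 0.33  0.15  1.84 -0.    1.15 -1.24]
turn [-0.  -0.   0.1] shift [ -53.3 -265.2   -6.9] rows>= 6.5
```

Emit:
carry_out:
  steps: [0,0,0,-53,-265,-7,85,0,0,0,-53,-265,-7,85,0,0,0,-53,-265,-7,85,0,0,0,-53,-265,-7,85,0,0,0,-53,-265,-7,85,0,0,0,-53,-265,-7,85,0,0,0,-53,-265,-7,85,0,0,0,-53,-265,-7,85,0,0,0,-53,-265,-7,85,0,0,0,-53,-265,-7,85]

```text
time_s: 1.98
position: [0.4995, -0.0774, 0.3298]
orientation: [-0.0, 1.0, 0.0, -0.0]
wrist_force: [0.2, 0.8, -0.3]
gripper_width: 0.0854
```

```bash
python3 -c "
from h import *
st();grab('wrist','w1')"
```

```text
t 1.98 p [ 0.4995 -0.0774  0.3298] a 0.02 zdown [-0.001  0.    -1.   ] F [ 0.2  0.8 -0.3] w 0.0854 q [-0.21  0.18  1.79  0.    1.17 -1.79]
```

View pics/w1.png

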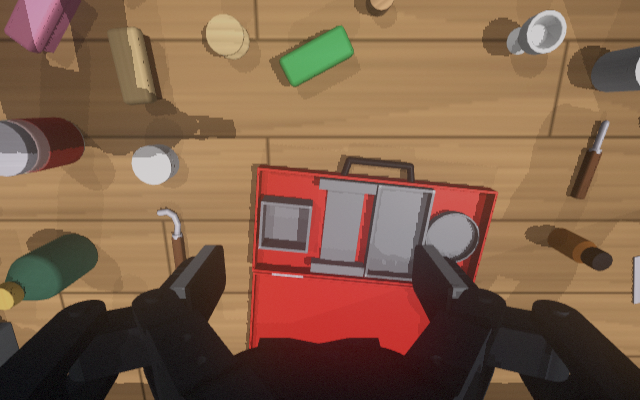

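The wrist view is sharp: hook of the pick at (170,213), tan brush (135,65), low tin (155,165), socket (286,226), rest (343,225), trough (400,232), well (451,237), bottle (580,248), spike (590,165).

```bash
cat > m.py <<'E'
from h import *
im,c=load('w1');hsv=cv2.cvtColor(im,cv2.COLOR_RGB2HSV)
g=((hsv[...,1]<40)&(hsv[...,2]>60)).astype(np.uint8);roi=np.zeros_like(g);roi[170:290,254:490]=1
n,l,s,ce=cv2.connectedComponentsWithStats(g*roi)
for i in range(1,n):
    if s[i,4]>150:
        cs=cv2.findContours((l==i).astype(np.uint8),0,2)[0][0];r=cv2.minAreaRect(cs)
        print(s[i],np.round(cv2.boxPoints(r)).astype(int).tolist(),ce[i].round(1))
P={'socket':([(262,201),(312,205),(309,251),(259,247)],.038),'trough':([(379,184),(434,190),(412,281),(366,276)],.024),'stops':([(320,180),(378,186),(365,272),(311,262)],.024),'wellLR':([(425,237),(478,237),(451,212),(451,263)],.018)}
for k,(q,z) in P.items():
    w=np.array([onz(c,p,z)[:2] for p in q]);print(k,w.round(4).tolist(),'c',w.mean(0).round(4))
E
python3 m.py
python3 - <<'E'
import cv2
im=cv2.imread('pics/w1.png')
import numpy as np
cv2.imwrite('pics/c2.png',cv2.resize(im[155:300,250:500],(800,464),interpolation=cv2.INTER_CUBIC))
E
```

```text
[  311   179   168   111 10667] [[308, 271], [320, 175], [484, 196], [472, 291]] [390.8 230.5]
[ 259  201   53   52 1941] [[257, 247], [261, 200], [312, 205], [307, 252]] [285.2 223.2]
socket [[0.5617, -0.1573], [0.5677, -0.0859], [0.6398, -0.0908], [0.6333, -0.1653]] c [ 0.6006 -0.1248]
trough [[0.5401, 0.0115], [0.5492, 0.0924], [0.6987, 0.072], [0.6897, -0.0014]] c [0.6194 0.0436]
stops [[0.5341, -0.0743], [0.5431, 0.0102], [0.6827, -0.0033], [0.6653, -0.0883]] c [ 0.6063 -0.0389]
wellLR [[0.6258, 0.0881], [0.6259, 0.17], [0.5851, 0.1237], [0.6702, 0.1333]] c [0.6268 0.1288]
```

View pics/c2.png

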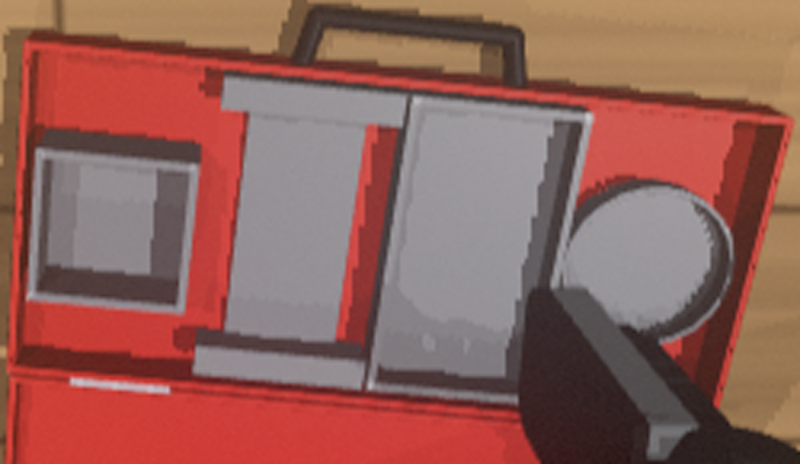

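Layout confirmed: socket, rest, trough and well run along +y, with box yaw about -6°. I get socket (.600,-.1255), rest (.609,-.040), trough (.618,.0456) and well (.627,.131), in row spacing to within about 2 mm. Next I go over the pick.

```bash
python3 -c "
from h import *
mv(.645,-.302,.2,0)"
```

```text
turn [ 0.  -0.   0.1] shift [-145.3 -225.2  129.7] rows>= 7.1
```

Emit:
carry_out:
  steps: [0,0,0,-145,-225,130,85,0,0,0,-145,-225,130,85,0,0,0,-145,-225,130,85,0,0,0,-145,-225,130,85,0,0,0,-145,-225,130,85,0,0,0,-145,-225,130,85,0,0,0,-145,-225,130,85,0,0,0,-145,-225,130,85,0,0,0,-145,-225,130,85,0,0,0,-145,-225,130,85]

```text
time_s: 2.87
position: [0.6449, -0.3012, 0.1997]
orientation: [-0.001, 1.0, 0.0, -0.001]
wrist_force: [-0.5, 0.7, 0.8]
gripper_width: 0.085
```

Run:
```python
from h import *
st();grab('wrist','w2')
im,c=load('w2');hsv=cv2.cvtColor(im,cv2.COLOR_RGB2HSV)
P=proj(c,[[.625,-.302,.014],[.7,-.302,.014]]);print(P)
```

```text
t 2.87 p [ 0.6449 -0.3012  0.1997] a 0.09 zdown [-0.001  0.001 -1.   ] F [-0.5  0.7  0.8] w 0.085 q [-0.48  0.6   1.47  0.    1.08 -2.05]
[[316.83942788 154.68896681]
 [316.86283834 222.54822347]]
```

View pics/w2.png

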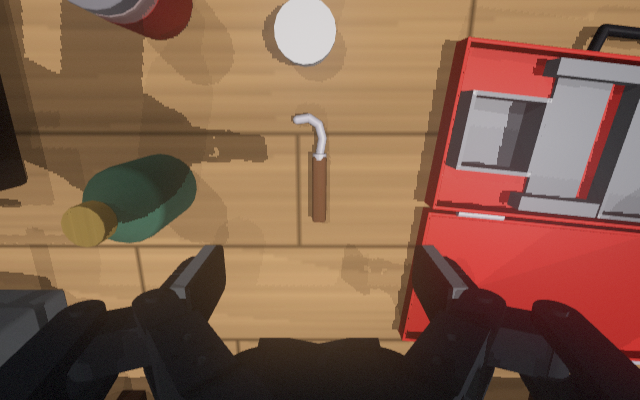

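Run:
```python
from h import *
im,c=load('w2');hsv=cv2.cvtColor(im,cv2.COLOR_RGB2HSV)
r=im[150:228,295:345].astype(int);print(r[40,5:45:3].tolist())
m=np.zeros(im.shape[:2],np.uint8);m[150:228,295:345]=((r[...,0]<135)&(r[...,0]-r[...,2]>30)&(r.sum(2)<260))
n,l,s,ce=cv2.connectedComponentsWithStats(m);i=1+s[1:,4].argmax()
print(s[i]);k=cv2.findContours((l==i).astype(np.uint8),0,2)[0][0];b=cv2.boxPoints(cv2.minAreaRect(k));print(b.round(1).tolist(),[onz(c,p,.010).round(4)[:2].tolist() for p in b])
ys,xs=np.where(l==i)
for y in (162,185,215): x=xs[ys==y];print(y,x.min(),x.max(),onz(c,(x.mean(),y),.012).round(4))
hk=[onz(c,p,.008).round(4)[:2] for p in ((320,158),(308,117),(293,119))];print(hk)
t=((hsv[...,1]<45)&(hsv[...,2]>140)).astype(np.uint8);t[:, :260]=0;t[:,350:]=0;t[80:]=0
print('tin',(e:=cv2.fitEllipse(cv2.findContours(t,0,2)[0][0])),onz(c,e[0],.03).round(4))
mv(.642,-.302,.06,0)
```

```text
[[156, 122, 84], [181, 144, 101], [181, 144, 102], [128, 97, 68], [99, 73, 50], [129, 87, 61], [133, 93, 64], [134, 90, 62], [127, 89, 61], [159, 124, 87], [182, 145, 101], [183, 145, 102], [182, 144, 102], [184, 145, 102]]
[312 157   2  64 126]
[[312.0, 220.0], [312.0, 157.0], [313.0, 157.0], [313.0, 220.0]] [[0.6985, -0.3074], [0.628, -0.3071], [0.628, -0.3061], [0.6985, -0.3063]]
162 312 313 [ 0.633  -0.3066  0.012 ]
185 312 313 [ 0.6579 -0.3067  0.012 ]
215 312 313 [ 0.6919 -0.3068  0.012 ]
[array([ 0.6294, -0.2987]), array([ 0.5872, -0.3111]), array([ 0.5892, -0.3265])]Traceback (most recent call last):
  File "<stdin>", line 11, in <module>
cv2.error: OpenCV(4.12.0) /io/opencv/modules/imgproc/src/shapedescr.cpp:361: error: (-201:Incorrect size of input array) There should be at least 5 points to fit the ellipse in function 'fitEllipseNoDirect'
```

Run:
```python
from h import *
mv(.642,-.300,.004,0)
```

```text
turn [ 0.  -0.   0.1] shift [  3.    0.9 196.6] rows>= 4.7
```

Emit:
carry_out:
  steps: [0,0,0,3,1,180,50,0,0,0,3,1,180,50,0,0,0,3,1,180,50,0,0,0,3,1,180,50,0,0,0,3,1,180,50,0,0,0,3,1,196,50,0,0,0,3,1,196,50,0,0,0,3,1,196,0,0,0,0,3,1,196,0,0,0,0,3,1,196,0,0,0,0,3,1,196,0,0,0,0,3,1,196,0]
  force: 50

```text
time_s: 3.92
position: [0.6435, -0.3024, 0.0067]
orientation: [-0.0, 1.0, -0.001, 0.002]
wrist_force: [-1.8, 1.4, 9.6]
gripper_width: 0.0137
```

```bash
python3 -c "
from h import *
st()"
```

```text
t 3.92 p [ 0.6435 -0.3024  0.0067] a 0.04 zdown [ 0.003 -0.002 -1.   ] F [-1.8  1.4  9.6] w 0.0137 q [-0.48  0.81  1.59  0.    0.74 -2.05]
```

Emit:
carry_out:
  steps: [0,0,0,0,0,-5,0,0,0,0,0,0,-40,0,0,0,0,0,0,-80,0,0,0,0,0,0,-120,0,0,0,0,0,0,-150,0,0,0,0,0,0,-150,0,0,0,0,0,0,-150,0]

```text
time_s: 4.5
position: [0.6434, -0.3025, 0.1577]
orientation: [-0.0, 1.0, -0.001, 0.002]
wrist_force: [-0.1, -0.1, -1.4]
gripper_width: 0.0138
```

Run:
```python
from h import *
st();im,c=grab('wrist','w3')
cv2.imwrite('pics/w3c.png',cv2.resize(im[0:400,120:520],(600,600))[:,:,::-1])
# trough handle target: box frame yaw -6, y=+6
a=np.radians(-6);ex=np.array([np.cos(a),np.sin(a)]);ey=np.array([-np.sin(a),np.cos(a)])
t=np.array([.6181,.0456])+6e-3*ey;print(t);mv(*t,.15,-6)
```

```text
t 4.5 p [ 0.6434 -0.3025  0.1577] a 0.04 zdown [ 0.005 -0.002 -1.   ] F [-0.1 -0.1 -1.4] w 0.0138 q [-0.48  0.63  1.51 -0.    0.99 -2.05]
[0.61872717 0.05156713]
turn [-0.1  0.1  6. ] shift [ 23.4 353.5   5.1] rows>= 8.5
```

View pics/w3c.png

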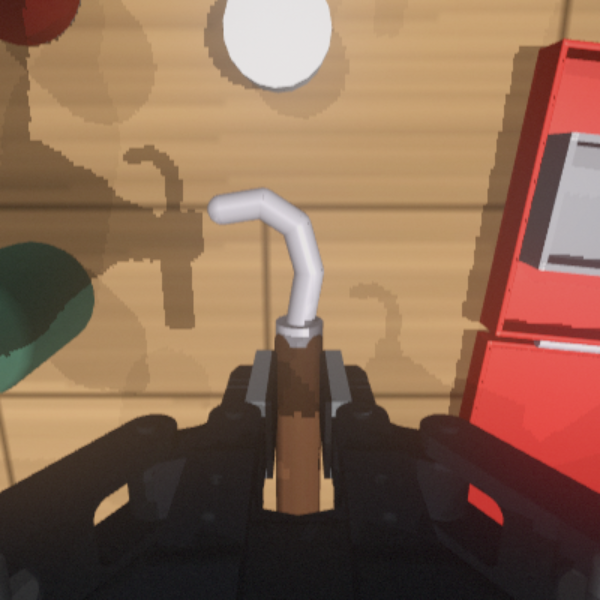

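Emit:
carry_out:
  steps: [0,0,6,23,353,5,0,0,0,6,23,353,5,0,0,0,6,23,353,5,0,0,0,6,23,353,5,0,0,0,6,23,353,5,0,0,0,6,23,353,5,0,0,0,6,23,353,5,0,0,0,6,23,353,5,0,0,0,6,23,353,5,0,0,0,6,23,353,5,0,0,0,6,23,353,5,0,0,0,6,23,353,5,0]

```text
time_s: 5.55
position: [0.6182, 0.0509, 0.1482]
orientation: [0.052, 0.999, -0.0, -0.001]
wrist_force: [0.9, 0.7, -0.9]
gripper_width: 0.0132
```

Run:
```python
from h import *
st();im,c=grab('wrist','w4')
mv(.6187,.0516,.016,-6)
cv2.imwrite('pics/w4c.png',cv2.resize(im[0:400,20:620],(800,533))[:,:,::-1])
```

```text
t 5.55 p [0.6182 0.0509 0.1482] a -5.93 zdown [-0.002 -0.    -1.   ] F [ 0.9  0.7 -0.9] w 0.0132 q [ 0.03  0.53  1.74 -0.    0.87 -1.43]
turn [-0.  -0.1  0. ] shift [ -0.4   1.2 132.3] rows>= 3.2
```

View pics/w4c.png

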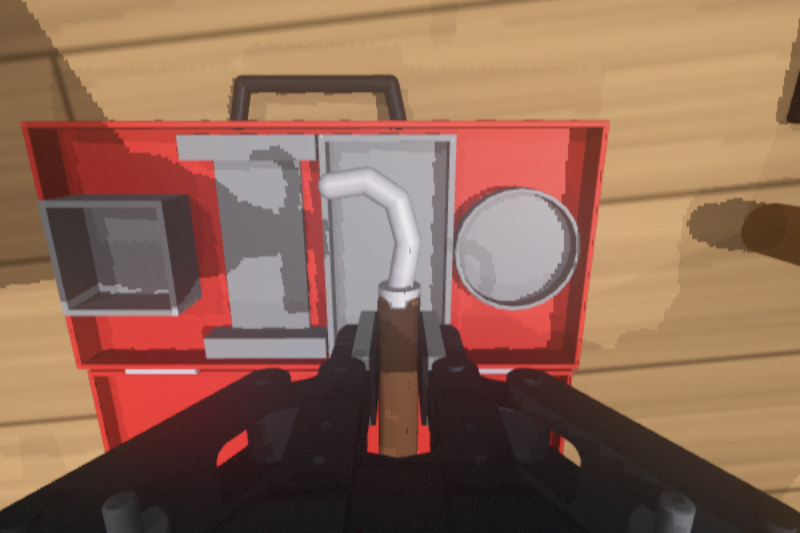

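Run:
```python
from h import *
_,c=load('w4');f=lambda x,y,z:onz(c,(x*.75+20,y*.75),z).round(4)
for n,q in {'troughTL':(322,135,.024),'troughTR':(456,135,.024),'well':(517,248.5,.018),'wellL':(454,248,.018),'wellR':(580,248,.018),'stopTL':(177,136,.024),'stopBL':(207,358,.024),'socTL':(41,204,.038),'socBR':(177,314,.038),'socBL':(64,315,.038)}.items():print(n,f(*q))
a=np.radians(-6);ex=np.array([np.cos(a),np.sin(a)]);ey=np.array([-np.sin(a),np.cos(a)])
T=np.array([.6181,.0456])
for n,q in {'troughTL':-75*ex-42*ey,'TR':-75*ex+42*ey,'well':86*ey,'stopTL':-75*ex-128*ey,'BL':75*ex-128*ey,'socTL':-172*ey-37*ex-37*ey,'BR':-172*ey+37*ex+37*ey}.items():print('exp',n,(T+q/1e3).round(4))
```

```text
troughTL [0.5415 0.0134 0.024 ]
troughTR [0.5499 0.0941 0.024 ]
well [0.6265 0.1304 0.018 ]
wellL [0.6218 0.0887 0.018 ]
wellR [0.6305 0.1721 0.018 ]
stopTL [ 0.5329 -0.0742  0.024 ]
stopBL [ 0.6815 -0.0896  0.024 ]
socTL [ 0.5637 -0.1578  0.038 ]
socBR [ 0.6417 -0.094   0.038 ]
socBL [ 0.6349 -0.1667  0.038 ]
exp troughTL [0.5391 0.0117]
exp TR [0.5479 0.0952]
exp well [0.6271 0.1311]
exp stopTL [ 0.5301 -0.0739]
exp BL [ 0.6793 -0.0895]
exp socTL [ 0.5595 -0.1584]
exp BR [ 0.6408 -0.0925]
```

Emit:
carry_out:
  steps: [0,0,0,-2,1,40,0,0,0,0,-2,1,80,0,0,0,0,-2,1,110,0,0,0,0,-2,1,120,0,0,0,0,-2,1,126,0,0,0,0,-2,1,130,0,0,0,0,-2,1,132,0,0,0,0,-2,1,132,0,0,0,0,-2,1,132,0]

```text
time_s: 6.35
position: [0.6218, 0.052, 0.0184]
orientation: [0.052, 0.999, 0.0, 0.001]
wrist_force: [0.5, 0.8, -0.0]
gripper_width: 0.0133
```

```bash
python3 -c "
from h import *
st()"
```

```text
t 6.35 p [0.6218 0.052  0.0184] a -5.96 zdown [ 0.002  0.    -1.   ] F [ 0.5  0.8 -0. ] w 0.0133 q [ 0.03  0.71  1.81 -0.    0.62 -1.43]
```

Emit:
carry_out:
  steps: [0,0,0,0,0,1,0,0,0,0,0,0,2,0,0,0,0,0,0,2,0,0,0,0,0,0,2,0]

```text
time_s: 6.68
position: [0.6209, 0.0521, 0.0153]
orientation: [0.052, 0.999, 0.0, 0.0]
wrist_force: [-0.3, 0.2, -0.1]
gripper_width: 0.0133
```

Emit:
carry_out:
  steps: [0,0,0,0,0,1,26,0,0,0,0,0,1,26,0,0,0,0,0,1,26,0,0,0,0,0,-10,26,0,0,0,0,0,-40,26,0,0,0,0,0,-80,26,0,0,0,0,0,-120,60,0,0,0,0,0,-135,85,0,0,0,0,0,-135,85]

```text
time_s: 7.43
position: [0.6234, 0.0522, 0.1556]
orientation: [0.052, 0.999, 0.0, 0.004]
wrist_force: [1.7, 0.7, -1.1]
gripper_width: 0.0615
```

Run:
```python
from h import *
st();im,c=grab('wrist','w5')
mv(.39,-.31,.25,20)
_,c=load('w1')
for p in [(112,30),(140,28),(155,100),(127,105),(155,164)]: print(onz(c,p,.04 if p[0]!=155 or p[1]!=164 else .03).round(4))
o=np.zeros((600,800,3),np.uint8);o[:300,:480]=cv2.resize(im,(480,300));w,_=load('w1');o[300:,:400]=cv2.resize(w[0:150,80:280],(400,300),interpolation=cv2.INTER_CUBIC);cv2.imwrite('pics/w5c.png',o[:,:,::-1])
```

```text
t 7.43 p [0.6234 0.0522 0.1556] a -5.95 zdown [ 0.007  0.    -1.   ] F [ 1.7  0.7 -1.1] w 0.0615 q [ 0.04  0.52  1.73 -0.    0.88 -1.43]
turn [ -0.    0.3 -26. ] shift [ 193.  -384.2  -97.9] rows>= 10.6
[ 0.3403 -0.3318  0.04  ]
[ 0.3381 -0.2968  0.04  ]
[ 0.4233 -0.2901  0.04  ]
[ 0.4295 -0.3277  0.04  ]
[ 0.5095 -0.3071  0.03  ]
```

View pics/w5c.png

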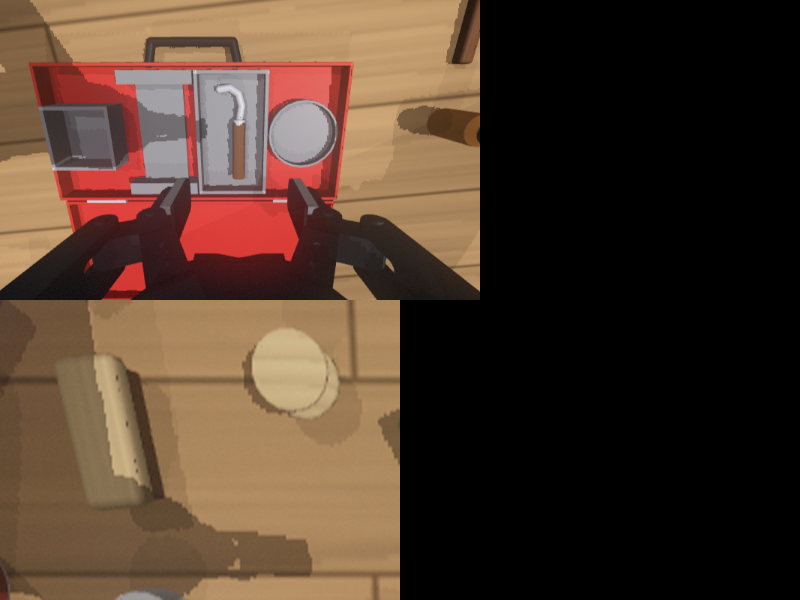

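Run:
```python
from h import *
mv(.385,-.314,.25,8)
```

```text
turn [  0.    0.3 -14. ] shift [ 197.6 -388.7  -97.9] rows>= 10.7
```

Emit:
carry_out:
  steps: [0,0,-14,198,-389,-98,85,0,0,-14,198,-389,-98,85,0,0,-14,198,-389,-98,85,0,0,-14,198,-389,-98,85,0,0,-14,198,-389,-98,85,0,0,-14,198,-389,-98,85,0,0,-14,198,-389,-98,85,0,0,-14,198,-389,-98,85,0,0,-14,198,-389,-98,85,0,0,-14,198,-389,-98,85,0,0,-14,198,-389,-98,85,0,0,-14,198,-389,-98,85]

```text
time_s: 8.48
position: [0.3809, -0.3185, 0.2489]
orientation: [-0.068, 0.998, -0.001, -0.0]
wrist_force: [0.9, -0.3, 0.7]
gripper_width: 0.0851
```

Run:
```python
from h import *
st();im,c=grab('wrist','w6')
print(proj(c,[[.385,-.314,.04]]))
cv2.imwrite('pics/w6c.png',cv2.resize(im[60:260,200:440],(720,600),interpolation=cv2.INTER_CUBIC)[:,:,::-1])
```

```text
t 8.48 p [ 0.3809 -0.3185  0.2489] a 7.85 zdown [ 0.    -0.002 -1.   ] F [ 0.9 -0.3  0.7] w 0.0851 q [-0.76  0.25  1.92 -0.    0.98 -2.46]
[[321.66492297 173.11116763]]
```

View pics/w6c.png

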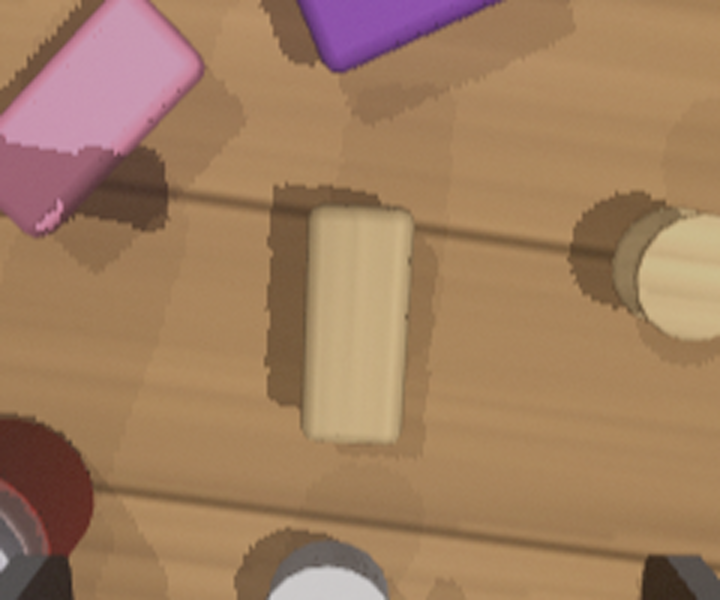

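Run:
```python
from h import *
_,c=load('w6')
w=np.array([onz(c,(200+x/3,60+y/3),.038)[:2] for x,y in [(308,208),(412,210),(400,443),(303,440)]])
print(w.round(4).tolist(),w.mean(0).round(4));d=(w[2]+w[3]-w[0]-w[1])/2;a=np.degrees(np.arctan2(d[1],d[0]));print(a,np.linalg.norm(d),np.linalg.norm(w[1]-w[0]))
mv(*w.mean(0),.024,a)
tin=onz(c,(200+328/3,60+600/3),.03);print('tin approx',tin)
```

```text
[[0.3399, -0.3413], [0.3354, -0.3036], [0.4244, -0.2947], [0.4283, -0.3323]] [ 0.382 -0.318]
5.75779022520165 0.0891410160530481 0.03796974226737671
turn [-0. -0.  2.] shift [ 1.000e-01 -1.400e+00  2.242e+02] rows>= 5.4
tin approx [ 0.49928909 -0.31356581  0.03      ]
```

Emit:
carry_out:
  steps: [0,0,2,0,-1,200,80,0,0,2,0,-1,200,80,0,0,2,0,-1,200,80,0,0,2,0,-1,200,80,0,0,2,0,-1,200,80,0,0,2,0,-1,228,80,0,0,2,0,-1,228,80,0,0,2,0,-1,228,80,0,0,2,0,-1,228,10,0,0,2,0,-1,228,10,0,0,2,0,-1,228,10,0,0,2,0,-1,228,10]
  force: 50

```text
time_s: 9.53
position: [0.3846, -0.3161, 0.0219]
orientation: [-0.053, 0.999, -0.001, 0.001]
wrist_force: [1.2, 1.2, 14.5]
gripper_width: 0.0388
```

Emit:
carry_out:
  steps: [0,0,0,0,0,0,10,0,0,0,0,0,0,10]

```text
time_s: 9.7
position: [0.3846, -0.316, 0.0219]
orientation: [-0.053, 0.999, -0.001, 0.001]
wrist_force: [0.1, 2.3, 17.4]
gripper_width: 0.0391
```

```bash
python3 -c "
from h import *
st()"
```

```text
t 9.7 p [ 0.3846 -0.316   0.0219] a 6.03 zdown [ 0.002 -0.002 -1.   ] F [ 0.1  2.3 17.4] w 0.0391 q [-0.75  0.6   2.1   0.    0.43 -2.43]
```

Emit:
carry_out:
  steps: [0,0,0,0,0,-4,10,0,0,0,0,0,-40,10,0,0,0,0,0,-80,10,0,0,0,0,0,-120,10,0,0,0,0,0,-120,10,0,0,0,0,0,-120,10]

```text
time_s: 10.2
position: [0.385, -0.3165, 0.1431]
orientation: [-0.053, 0.999, -0.002, 0.002]
wrist_force: [-0.8, -0.1, -2.1]
gripper_width: 0.0387
```

```bash
python3 -c "
from h import *
st();mv(.612,-.0400,.12,-6)"
```

```text
t 10.2 p [ 0.385  -0.3165  0.1431] a 6.04 zdown [ 0.004 -0.004 -1.   ] F [-0.8 -0.1 -2.1] w 0.0387 q [-0.75  0.39  2.03  0.    0.72 -2.43]
turn [-0.2  0.3 12. ] shift [-254.8  251.1   23. ] rows>= 8.6
```

Emit:
carry_out:
  steps: [0,0,12,-255,251,20,10,0,0,12,-255,251,20,10,0,0,12,-255,251,20,10,0,0,12,-255,251,20,10,0,0,12,-255,251,20,10,0,0,12,-255,251,20,10,0,0,12,-255,251,20,10,0,0,12,-255,251,20,10,0,0,12,-255,251,20,10,0,0,12,-255,251,20,10,0,0,12,-255,251,20,10,0,0,12,-255,251,20,10]

```text
time_s: 11.2
position: [0.6098, -0.0387, 0.1191]
orientation: [0.052, 0.999, -0.0, -0.001]
wrist_force: [-0.5, -0.7, -1.0]
gripper_width: 0.0389
```

```bash
python3 -c "
from h import *
st();mv(.612,-.0400,.034,-6)"
```

```text
t 11.2 p [ 0.6098 -0.0387  0.1191] a -5.92 zdown [-0.002  0.    -1.   ] F [-0.5 -0.7 -1. ] w 0.0389 q [-0.11  0.56  1.79 -0.    0.8  -1.58]
turn [-0.  -0.1  0.1] shift [-2.5 -1.  85.1] rows>= 2.0
```

Emit:
carry_out:
  steps: [0,0,0,-2,-1,35,10,0,0,0,-2,-1,60,10,0,0,0,-2,-1,75,10,0,0,0,-2,-1,82,10,0,0,0,-2,-1,86,10,0,0,0,-2,-1,88,10,0,0,0,-2,-1,88,10,0,0,0,-2,-1,88,10]

```text
time_s: 11.87
position: [0.6132, -0.0403, 0.033]
orientation: [0.052, 0.999, -0.0, 0.001]
wrist_force: [-0.1, 0.4, -1.3]
gripper_width: 0.0386
```

```bash
python3 -c "
from h import *
st()"
```

```text
t 11.87 p [ 0.6132 -0.0403  0.033 ] a -5.98 zdown [ 0.001 -0.    -1.   ] F [-0.1  0.4 -1.3] w 0.0386 q [-0.12  0.68  1.83 -0.    0.63 -1.58]
```

Emit:
carry_out:
  steps: [0,0,0,0,0,1,10,0,0,0,0,0,2,10,0,0,0,0,0,3,10,0,0,0,0,0,3,10,0,0,0,0,0,3,10]

```text
time_s: 12.28
position: [0.6131, -0.04, 0.0299]
orientation: [0.052, 0.999, -0.0, 0.0]
wrist_force: [-3.0, -0.1, 11.7]
gripper_width: 0.0392
```

Emit:
carry_out:
  steps: [0,0,0,0,0,-1,54,0,0,0,0,0,-1,54,0,0,0,0,0,-1,54,0,0,0,0,0,-1,54,0,0,0,0,0,-20,54,0,0,0,0,0,-60,54,0,0,0,0,0,-100,70,0,0,0,0,0,-140,85,0,0,0,0,0,-140,85]

```text
time_s: 13.03
position: [0.6165, -0.0404, 0.1765]
orientation: [0.052, 0.999, -0.0, 0.005]
wrist_force: [2.5, 0.1, -0.2]
gripper_width: 0.0846
```

Run:
```python
from h import *
st();mv(.512,-.311,.22,-6)
```

```text
t 13.03 p [ 0.6165 -0.0404  0.1765] a -5.95 zdown [ 0.01  -0.001 -1.   ] F [ 2.5  0.1 -0.2] w 0.0846 q [-0.11  0.49  1.74 -0.    0.91 -1.58]
turn [-0.   0.6  0. ] shift [  75.5 -280.   -44.2] rows>= 7.0
```

Emit:
carry_out:
  steps: [0,0,90,75,-278,-44,85,0,0,90,75,-278,-44,85,0,0,90,75,-278,-44,85,0,0,90,75,-278,-44,85,0,0,90,75,-278,-44,85,0,0,90,75,-278,-44,85,0,0,90,75,-278,-44,85,0,0,90,75,-278,-44,85,0,0,90,75,-278,-44,85,0,0,90,75,-278,-44,85,0,0,90,75,-278,-44,85,0,0,90,75,-278,-44,85]

```text
time_s: 14.03
position: [0.5091, -0.3089, 0.2129]
orientation: [0.721, 0.693, -0.0, -0.0]
wrist_force: [0.2, 0.3, -0.0]
gripper_width: 0.0849
```

Run:
```python
from h import *
st();mv(.512,-.311,.22,-96);_,c=load('scene0');print(onz(c,(149,290),0.01),onz(c,(142,262),.1))
```

```text
t 14.03 p [ 0.5091 -0.3089  0.2129] a -92.28 zdown [-0.  0. -1.] F [ 0.2  0.3 -0. ] w 0.0849 q [-0.6   0.42  1.74  0.    0.97 -0.56]
turn [-0.  -0.   3.7] shift [-2.   3.  -7.1] rows>= 0.5
[ 0.48295133 -0.45913521  0.01      ] [ 0.49025916 -0.44869079  0.1       ]
```

Run:
```python
from h import *
st();im,c=grab('wrist','w7')
P=proj(c,[[.511,-.311,.03]])[0];print(P);x,y=P.astype(int)
hsv=cv2.cvtColor(im,cv2.COLOR_RGB2HSV);m=((hsv[...,1]<60)&(hsv[...,2]>120)).astype(np.uint8)
n,l,s,ce=cv2.connectedComponentsWithStats(m)
for i in range(1,n):
    if s[i,4]>300:
        k=cv2.findContours((l==i).astype(np.uint8),0,2)[0][0];e=cv2.fitEllipse(k);print(s[i],np.round(e[0],1),np.round(e[1],1),onz(c,e[0],.03).round(4))
cv2.imwrite('pics/w7.png',im[:,:,::-1])
```

```text
t 14.03 p [ 0.5091 -0.3089  0.2129] a -92.28 zdown [-0.  0. -1.] F [ 0.2  0.3 -0. ] w 0.0849 q [-0.6   0.42  1.74  0.    0.97 -0.56]
[320.48996193 176.59312016]
[371   0  84  17 993] [411.9   4.6] [20.5 91.2] [ 0.6006 -0.154   0.03  ]
[ 295  150   53   55 2253] [320.8 177.1] [51.5 53.8] [ 0.5113 -0.3115  0.03  ]
[ 262  309   66   33 1517] [294.4 325.6] [30.6 68.3] [ 0.4725 -0.4931  0.03  ]
```

View pics/w7.png

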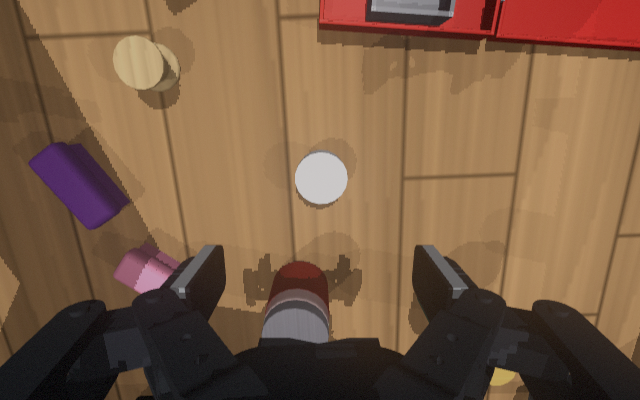

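```bash
python3 -c "
from h import *
mv(.5113,-.3115,.012,-96)"
```

```text
turn [-0.  -0.   3.1] shift [ -2.6   2.3 200.9] rows>= 4.8
```

Emit:
carry_out:
  steps: [0,0,3,-3,2,150,85,0,0,3,-3,2,150,85,0,0,3,-3,2,150,85,0,0,3,-3,2,150,85,0,0,3,-3,2,180,85,0,0,3,-3,2,195,85,0,0,3,-3,2,201,85,0,0,3,-3,2,201,85,0,0,3,-3,2,201,40,0,0,3,-3,2,201,40,0,0,3,-3,2,201,40,0,0,3,-3,2,201,40]
  force: 50

```text
time_s: 15.08
position: [0.5121, -0.3124, 0.014]
orientation: [0.737, 0.676, 0.0, 0.001]
wrist_force: [-1.7, 1.5, 11.3]
gripper_width: 0.0532
```

Emit:
carry_out:
  steps: [0,0,0,0,0,0,40,0,0,0,0,0,0,40]

```text
time_s: 15.25
position: [0.5121, -0.3124, 0.014]
orientation: [0.737, 0.676, 0.0, 0.001]
wrist_force: [-2.0, 1.5, 10.0]
gripper_width: 0.053
```

Emit:
carry_out:
  steps: [0,0,0,0,0,-4,40,0,0,0,0,0,-40,40,0,0,0,0,0,-80,40,0,0,0,0,0,-120,40,0,0,0,0,0,-120,40,0,0,0,0,0,-120,40]

```text
time_s: 15.75
position: [0.5128, -0.3129, 0.1357]
orientation: [0.737, 0.676, 0.001, 0.003]
wrist_force: [-0.2, 0.5, -1.3]
gripper_width: 0.0526
```

```bash
python3 -c "
from h import *
st();mv(.6275,.1308,.13,-96)"
```

```text
t 15.75 p [ 0.5128 -0.3129  0.1357] a -94.88 zdown [ 0.005 -0.003 -1.   ] F [-0.2  0.5 -1.3] w 0.0526 q [-0.6   0.52  1.81 -0.    0.81 -0.51]
turn [0.3 0.2 1.1] shift [451.9  76.5   4.7] rows>= 11.0
```

Emit:
carry_out:
  steps: [0,0,1,452,76,0,40,0,0,1,452,76,0,40,0,0,1,452,76,0,40,0,0,1,452,76,0,40,0,0,1,452,76,0,40,0,0,1,452,76,0,40,0,0,1,452,76,0,40,0,0,1,452,76,0,40,0,0,1,452,76,0,40,0,0,1,452,76,0,40,0,0,1,452,76,0,40,0,0,1,452,76,0,40]

```text
time_s: 16.75
position: [0.6265, 0.1387, 0.1315]
orientation: [0.741, 0.671, 0.001, -0.0]
wrist_force: [-1.6, 0.0, -0.9]
gripper_width: 0.0526
```

Emit:
carry_out:
  steps: [0,0,0,0,0,0,40,0,0,0,0,0,0,40]

```text
time_s: 16.92
position: [0.6247, 0.1321, 0.1313]
orientation: [0.742, 0.67, -0.001, -0.0]
wrist_force: [-0.6, -0.4, -0.8]
gripper_width: 0.0526
```

```bash
python3 -c "
from h import *
st();mv(.6275,.1308,.026,-96);im,c=grab('wrist','w8');cv2.imwrite('pics/w8.png',im[:,:,::-1])"
```

```text
t 16.92 p [0.6247 0.1321 0.1313] a -95.84 zdown [-0.002 -0.    -1.   ] F [-0.6 -0.4 -0.8] w 0.0526 q [ 0.16  0.57  1.71 -0.    0.86  0.26]
turn [-0.1  0.   0.2] shift [ -0.9   3.1 105.3] rows>= 2.5
```

View pics/w8.png

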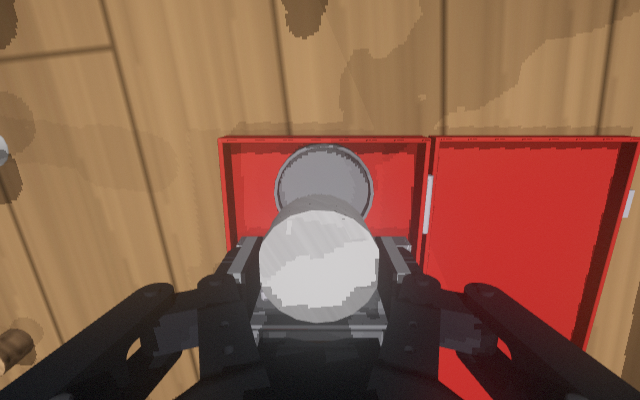

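Emit:
carry_out:
  steps: [0,0,0,-1,3,40,40,0,0,0,-1,3,75,40,0,0,0,-1,3,95,40,0,0,0,-1,3,102,40,0,0,0,-1,3,106,40,0,0,0,-1,3,108,40,0,0,0,-1,3,108,40]

```text
time_s: 17.55
position: [0.6291, 0.1303, 0.025]
orientation: [0.743, 0.67, 0.001, 0.0]
wrist_force: [-0.2, 0.4, -0.6]
gripper_width: 0.0525
```

Emit:
carry_out:
  steps: [0,0,0,0,0,1,40,0,0,0,0,0,2,40,0,0,0,0,0,2,40,0,0,0,0,0,2,40]

```text
time_s: 17.88
position: [0.6287, 0.1308, 0.0226]
orientation: [0.743, 0.67, 0.0, 0.0]
wrist_force: [0.3, -0.1, -1.2]
gripper_width: 0.0528
```

Emit:
carry_out:
  steps: [0,0,0,0,0,1,40,0,0,0,0,0,1,40,0,0,0,0,0,1,80,0,0,0,0,0,0,80,0,0,0,0,0,0,80,0,0,0,0,0,0,80,0,0,0,0,0,-20,85,0,0,0,0,0,-60,85,0,0,0,0,0,-100,85,0,0,0,0,0,-140,85,0,0,0,0,0,-160,85,0,0,0,0,0,-160,85]

```text
time_s: 18.88
position: [0.6311, 0.1312, 0.1875]
orientation: [0.743, 0.67, 0.003, 0.002]
wrist_force: [0.8, 0.7, -0.2]
gripper_width: 0.085
```

```bash
python3 -c "
from h import *
st();mv(.58,.305,.24,-96);mv(.636,.305,.22,-50)"
```

```text
t 18.88 p [0.6311 0.1312 0.1875] a -95.9 zdown [ 0.008  0.001 -1.   ] F [ 0.8  0.7 -0.2] w 0.085 q [ 0.16  0.51  1.66 -0.    0.96  0.26]
turn [ 0.4 -0.1  0.1] shift [167.7 -68.3 -52.6] rows>= 4.5
turn [  0.5   0.1 -45.9] shift [173.5 -12.7 -32.2] rows>= 6.4
```

```bash
python3 -c "
from h import *
mv(.636,.305,.22,-96)"
```

```text
turn [ 0.4 -0.1  0.1] shift [173.5 -12.7 -32.2] rows>= 4.2
```

Emit:
carry_out:
  steps: [0,0,0,173,-12,-32,85,0,0,0,173,-12,-32,85,0,0,0,173,-12,-32,85,0,0,0,173,-12,-32,85,0,0,0,173,-12,-32,85,0,0,0,173,-12,-32,85,0,0,0,173,-12,-32,85,0,0,0,173,-12,-32,85]

```text
time_s: 19.55
position: [0.6338, 0.3029, 0.2132]
orientation: [0.743, 0.67, -0.001, -0.0]
wrist_force: [0.2, 0.5, -0.9]
gripper_width: 0.0849
```

Run:
```python
from h import *
st();im,c=grab('wrist','w9');print(proj(c,[[.636,.306,.082]]))
g=im.sum(2)
m=(g<110).astype(np.uint8);m[230:]=0
n,l,s,ce=cv2.connectedComponentsWithStats(m)
for i in range(1,n):
    if s[i,4]>150: print(s[i],ce[i].round(1),onz(c,ce[i],.082).round(4))
mv(.636,.306,.034,-96)
```

```text
t 19.55 p [0.6338 0.3029 0.2132] a -95.92 zdown [-0.001 -0.001 -1.   ] F [ 0.2  0.5 -0.9] w 0.0849 q [ 0.4   0.57  1.48 -0.    1.09  0.51]
[[320.83006507 182.96060026]]
turn [-0.1  0.1  0. ] shift [  3.8   1.8 179.4] rows>= 4.3
```

View pics/w9.png

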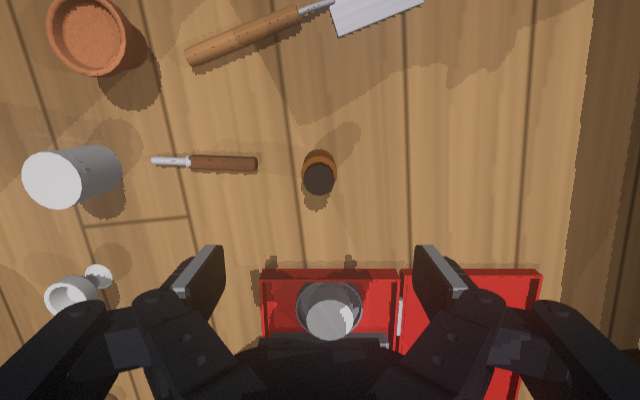

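Run:
```python
from h import *
im,c=load('w9');r=im[140:210,290:350].astype(int)
m=np.zeros(im.shape[:2],np.uint8);m[140:210,290:350]=(r[...,0]<95)&(r[...,0]-r[...,2]<30)
n,l,s,ce=cv2.connectedComponentsWithStats(m);i=1+s[1:,4].argmax();print(s[i],ce[i])
p=onz(c,(319,178.5),.082);print(p);mv(p[0],p[1],.034,-96)
```

```text
[304 163  30  32 725] [318.59586207 179.29103448]
[0.63480255 0.31020092 0.082     ]
turn [-0.1  0.1  0. ] shift [  7.8   0.2 179.4] rows>= 4.3
```

Emit:
carry_out:
  steps: [0,0,0,7,0,40,85,0,0,0,7,0,80,85,0,0,0,7,0,120,85,0,0,0,7,0,155,85,0,0,0,7,0,172,85,0,0,0,7,0,179,85,0,0,0,7,0,179,85,0,0,0,7,0,179,30,0,0,0,7,0,179,20,0,0,0,7,0,179,20,0,0,0,7,0,179,20,0,0,0,7,0,179,20]
  force: 45

```text
time_s: 20.6
position: [0.6357, 0.3114, 0.0367]
orientation: [0.743, 0.67, 0.001, 0.0]
wrist_force: [-2.0, -1.3, 7.8]
gripper_width: 0.0341
```

Emit:
carry_out:
  steps: [0,0,0,0,0,0,20,0,0,0,0,0,0,20,0,0,0,0,0,0,20]

```text
time_s: 20.85
position: [0.6357, 0.3114, 0.0367]
orientation: [0.743, 0.67, 0.001, 0.0]
wrist_force: [-2.6, 0.8, 9.2]
gripper_width: 0.0339
```

```bash
python3 -c "
from h import *
st();mv(.602,-.1255,.2,-96)"
```

```text
t 20.85 p [0.6357 0.3114 0.0367] a -95.89 zdown [ 0.002  0.001 -1.   ] F [-2.6  0.8  9.2] w 0.0339 q [ 0.41  0.77  1.59 -0.    0.78  0.52]
turn [ 0.1 -0.1  0.1] shift [-437.9   11.7 -163.7] rows>= 11.2
```

Emit:
carry_out:
  steps: [0,0,0,0,0,-4,20,0,0,0,0,0,-30,20,0,0,0,0,0,-65,20,0,0,0,0,0,-100,20,0,0,0,0,0,-130,20,0,0,0,-100,3,-130,20,0,0,0,-100,3,-130,20,0,0,0,-100,3,-130,20]

```text
time_s: 21.52
position: [0.6271, 0.2076, 0.1662]
orientation: [0.743, 0.67, -0.0, 0.001]
wrist_force: [1.3, -0.5, -1.7]
gripper_width: 0.034
```

```bash
python3 -c "
from h import *
st();mv(.602,-.1255,.165,-96)"
```

```text
t 21.52 p [0.6271 0.2076 0.1662] a -95.92 zdown [ 0.001 -0.001 -1.   ] F [ 1.3 -0.5 -1.7] w 0.034 q [ 0.27  0.56  1.63 -0.    0.95  0.38]
turn [0.  0.1 0.1] shift [-333.9    9.4    1.5] rows>= 8.0
```

Emit:
carry_out:
  steps: [0,0,0,-40,1,0,20,0,0,0,-80,2,0,20,0,0,0,-120,3,0,20,0,0,0,-160,4,0,20,0,0,0,-200,5,0,20,0,0,0,-240,6,0,20,0,0,0,-280,7,0,20,0,0,0,-310,8,0,20,0,0,0,-334,9,0,20,0,0,0,-334,9,0,20,0,0,0,-334,9,0,20,0,0,0,-334,9,0,20]

```text
time_s: 22.52
position: [0.6022, -0.1215, 0.1652]
orientation: [0.743, 0.67, 0.0, -0.0]
wrist_force: [-0.6, 0.9, -1.4]
gripper_width: 0.0343
```

```bash
python3 -c "
from h import *
st();mv(.602,-.1255,.048,-96);im,c=grab('wrist','w10');im2,_=grab('side','s10')
o=np.zeros((600,800,3),np.uint8);o[:300,:480]=cv2.resize(im,(480,300));o[300:,:480]=cv2.resize(im2[80:230,230:470],(480,300),interpolation=cv2.INTER_CUBIC);cv2.imwrite('pics/w10c.png',o[:,:480,::-1])"
```

```text
t 22.52 p [ 0.6022 -0.1215  0.1652] a -95.93 zdown [ 0.  0. -1.] F [-0.6  0.9 -1.4] w 0.0343 q [-0.25  0.5   1.75  0.    0.89 -0.15]
turn [-0.  -0.   0.1] shift [ -4.    0.2 117.2] rows>= 2.8
```

View pics/w10c.png

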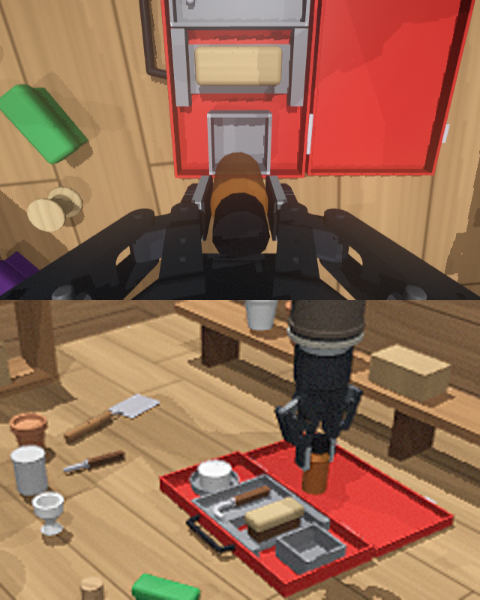

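Emit:
carry_out:
  steps: [0,0,0,-4,0,40,20,0,0,0,-4,0,75,20,0,0,0,-4,0,100,20,0,0,0,-4,0,110,20,0,0,0,-4,0,116,20,0,0,0,-4,0,118,20,0,0,0,-4,0,118,20,0,0,0,-4,0,118,20]

```text
time_s: 23.28
position: [0.6029, -0.1259, 0.0485]
orientation: [0.742, 0.67, 0.001, 0.001]
wrist_force: [0.5, 0.4, -0.8]
gripper_width: 0.0341
```

Emit:
carry_out:
  steps: [0,0,0,0,0,1,20,0,0,0,0,0,2,20,0,0,0,0,0,3,20,0,0,0,0,0,3,20]

```text
time_s: 23.62
position: [0.6023, -0.1261, 0.0448]
orientation: [0.743, 0.67, 0.0, 0.001]
wrist_force: [-0.1, -0.1, 5.9]
gripper_width: 0.0338
```

Contact at the expected height. Release and retreat.

Emit:
carry_out:
  steps: [0,0,0,0,0,-1,70,0,0,0,0,0,-1,70,0,0,0,0,0,-1,70,0,0,0,0,0,-1,70,0,0,0,0,0,-10,80,0,0,0,0,0,-45,85,0,0,0,0,0,-85,85,0,0,0,0,0,-125,85,0,0,0,0,0,-165,85,0,0,0,-100,0,-190,85,0,0,0,-100,0,-190,85,0,0,0,-100,0,-190,85]

```text
time_s: 24.62
position: [0.5918, -0.2289, 0.2371]
orientation: [0.743, 0.67, 0.0, 0.002]
wrist_force: [-0.7, 0.2, -0.3]
gripper_width: 0.0851
```

Emit:
carry_out:
  steps: [0,0,0,-20,0,0,85,0,0,0,-20,0,0,85,0,0,0,-20,0,0,85,0,0,0,-20,0,0,85]

```text
time_s: 24.95
position: [0.5893, -0.2448, 0.2342]
orientation: [0.743, 0.67, 0.0, -0.0]
wrist_force: [0.1, 0.7, -0.2]
gripper_width: 0.0853
```

```bash
python3 -c "
from h import *
st();im,c=grab('wrist','w11');im2,_=grab('side','s11')
o=np.zeros((600,480,3),np.uint8);o[:300]=cv2.resize(im,(480,300));o[300:]=cv2.resize(im2[80:230,230:470],(480,300),interpolation=cv2.INTER_CUBIC);cv2.imwrite('pics/w11c.png',o[:,:,::-1])"
```

```text
t 24.95 p [ 0.5893 -0.2448  0.2342] a -95.92 zdown [-0.  0. -1.] F [ 0.1  0.7 -0.2] w 0.0853 q [-0.44  0.46  1.62  0.    1.06 -0.34]
```

View pics/w11c.png

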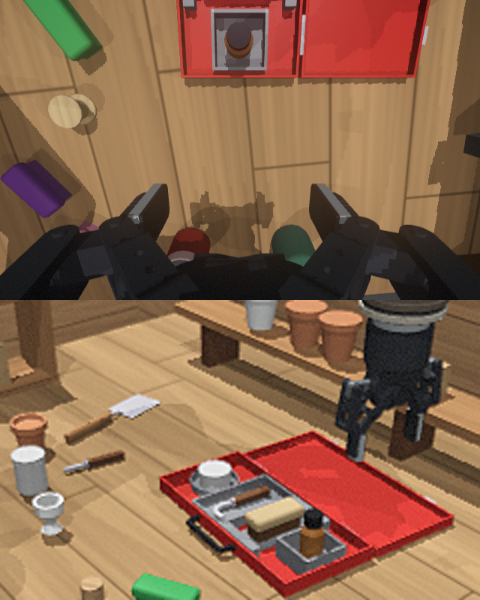

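The bottle stands upright in the socket (side crop 312,540), the brush lies between its stops, the pick is in the trough and the tin is in the well. The gripper is clear, and the spike and tall tin are untouched.

```bash
python3 -c "
from h import *
print(env.sign_off())"
```

```text
the job is handed in; nothing more can be done
None
```

I packed all four pieces in the order listed, released them and handed the job in at about 25 s of the 104 s. `sign_off` gave no verdict, as expected.

- **Placing:** The pick lies flat in the trough and the brush is bristles down between the stops. The tin is in the round well and the bottle is upright in the socket.
- **Last pictures (wrist and side):** All four pieces are seated, and the gripper is open and clear of everything. The spike and tall tin are where they were.
- **Forces:** The highest wrist reading printed was about 17 N, while gripping the brush. The limit is 120 N.
- **Disagreements:** Inserts measured from different views differed by about 2–4 mm, well within the clearances. The measured finger openings read 1–3 mm below the stated sizes. I did not feel the pick or tin touch the floor: each was let go within about a millimetre of it, and the pictures show them seated.

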